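# Close the inspection port of a gearbox cover

## Task

Close the port in the gearbox cover: with the fingertips, slide the larger loose brass disc over the cover's face until it drops into the round recess and lies flat and flush in it. Then push the swinging keeper round over the disc until it stands against its stop. Do not pick the disc up, leave the smaller disc and the other things where they are, and take the hand away at the end.

Things in the scene. Friction and masses are not known exactly. Their poses are not given: they have to be found in the camera images.
- cover: Cast aluminium gearbox cover, fixed on the bench, lying flat: a slab 190 mm along its x, 320 mm along its y, 30 mm high. Origin: centre of its underside, on the bench; z up. In the middle of its top face is the round recess. At each corner (x +-80, y +-143 mm) a bolt head stands 5 mm above the face; otherwise the face is smooth but for the keeper and its stop pin.
- port (a point): Centre of the mouth of the round recess (the port) in the cover, level with the cover's top face. The recess is 60 mm in diameter with a flat dark floor 8 mm below the face and an upright wall. Axes as the cover's.
- disc_center (a point): Centre (half-way up) of the larger loose brass disc: solid, 56 mm in diameter, 8 mm thick, about 0.17 kg, lying flat on the cover's face at the start, 80 to 115 mm from the port on its +y or -y side. Fits the recess with 2 mm to spare all round; seated, its top is flush with the cover's face.
- small_disc_center (a point): Centre (half-way up) of the smaller brass disc: 38 mm in diameter, 8 mm thick, lying on the cover's face on the other side of the port. To be left alone.
- pivot (a point): Pivot of the keeper, on the cover's face 65 mm from the port towards the cover's +x. A boss 22 mm in diameter stands 14 mm above the face here. The keeper's stop pin, 8 mm in diameter and 8 mm high, stands on the face 25 mm from the pivot towards the port and 12.5 mm to the +y side. Axes as the cover's.
- keeper (a joint): Keeper's angle about the vertical through the pivot, rad. 0: closed, bar pointing along the cover's -x over the port, against its stop. Grows anticlockwise seen from above: 1.57 points along the cover's -y, 2.7 (far stop) almost along +x. Starts open, at 1.7 to 2.6; light friction (under 1 N at the post), stays where it is left.
- keeper_post (a point): On the axis of the keeper's post, 12 mm above the cover's face. The keeper is a flat steel bar 14 mm wide, 4 mm thick, its underside 3 mm above the face, reaching 60 mm from the pivot. The post is an upright pin on it, 12 mm in diameter, 52 mm from the pivot, its top 22 mm above the face.
- socket_center (a point): Bystander: centre of a steel wrench socket, an upright cylinder 28 mm in diameter and 38 mm high, standing on the bench beyond the cover's +y end.
- screwdriver_grip (a point): Bystander: handle of a screwdriver lying on the bench beside the cover's -x edge, along that edge.
- spray_can_center (a point): Bystander: centre of a spray can, 64 mm in diameter and 170 mm high, standing on the bench to the robot's right.
Mind the look-alikes: they are no part of the job. What is shaped like the part that bears disc_center but blue or turquoise is not meant.

How it is judged:
By the outcome, as a careful person would: the job done as asked, in the order asked, and still so for the second after the job is handed in, with the robot touching nothing.
It also fails if it takes over 56 s, if anything falls off the work surface, if the arm or the gripper's body presses on something with over 40 N, if the wrist force passes 120 N, or if a joint passes its speed limit or range.

## Robot

A 6-joint arm with a two-finger parallel gripper is mounted at the origin on the work surface. World frame = base frame: x ahead of the robot, y to its left, z up, the work surface at z = 0. Lengths are in m, angles in rad, forces in N, time in s.
With the tool pointing down it reaches from about 0.275 to 0.825 m from the base axis. Payload 4.9 kg.
Tool frame: the origin (TCP) lies midway between the tips of the shut fingers; the grasp point (between the pads) lies 19 mm behind it (grip_point_offset is the distance from the TCP to the grasp point, in m); z points along the fingers, y is the line along which they close (so a half turn about z gives the same grasp; the last joint's range is limited). The gripper opens to 85 mm and grips with 20 to 120 N. Pads are 22 mm wide; open, the fingers measure 114 mm over their backs; the gripper's body (76 mm by 85 mm) begins 54 mm behind the grasp point. The pads swing forward as they close: fully open they stand 13 mm farther back than shut.
Start: joints at [-1.342, 0.326, -0.193, 1.052, 0, 1.437], TCP at [0.195, -0.514, 0.231] pointing down, gripper open.
Joint ranges: [-2.65, 2.65], [-0.97, 1.79], [-1.3, 1.35], [-1.93, 2.1], [-1.47, 1.37], [-3.14, 3.14]. Speed limits (rad/s): [2.57, 2.57, 3.14, 3.14, 3.14, 3.14].

## Interface

Orientations are given as a rotation vector (axis times angle).
In Python, from cell import * gives the robot as it stands. Calls block until the motion is done:
- movep(position, orientation): joint-space move of the TCP to a pose.
- move_l(position, velocity=0.15, rot=None, until_force=None): straight line of the TCP; rot=None keeps the orientation; velocity is the mean speed in m/s. With until_force (N) it stops when the force on the tool has changed by that much, and returns True; else False.
- set_joints(angles): joint-space move.
- let_go() and grab(newtons=None): open the fingers fully, or close them until they stop; newtons is the grip in N (None keeps the last).
- sleep(seconds).
- ik(position, orientation): joint angles nearest the present ones, or None.
- get_state(): the state.
- grab_frame(name): name is "scene" or "top" or "wrist"; returns a dict with "img" (420x560x3 uint8, red, green, blue), "fx", "fy", "cx", "cy" (pixels), "cam_to_world" (4x4, takes a point from camera to world coordinates); the wrist camera has in their place "T_tool_cam" (4x4, takes a point from camera to tool coordinates, whose origin is the TCP and whose axes are the flange's). Camera axes: x right, y down, z forward; pixel columns grow to the right and rows downward; lengths in m; the calibration is good to about 2 mm. The wrist camera is an equidistant fisheye: a pixel r from the principal point sees the ray r / f radians off the axis. A picture is of the moment at which its call begins: read the wrist's pose just before it. There is no depth.
A pose or a line that the arm cannot do raises MotionError and nothing moves.
- sign_off(): hands the job in; it is judged then, once.
Trained networks look in the newest picture that a camera, given by its name, has taken for a name from the list of things; names that differ only in an ending like _2 or _b are one class to them, and where a whole thing is asked for, a point or a joint stands for the part that bears it (a point fixed in the world has none). Each returns a list of dicts, best first, with "score" (0 to 1); they miss things now and then, are a little off and sometimes report something else, mostly with a low value. They report only what shows in the picture. A call takes as long as a camera call. They do not tell look-alikes from the thing itself.
- spot_in(camera, name): "centre" ([column, row] in pixels, amid what is visible of it).
- silhouettes(camera, name): "mask" (420x560 bool, what is visible of it) and "centre" ([column, row] in pixels, amid what is visible of it).
- tip_of(camera, name): "centre" ([column, row] in pixels: a listed point, or the origin of a listed thing).
The state is a dict: "clock": time; "q": joint angles; "joint_velocities": joint speeds; "tau": joint torques, N m; "position": TCP position; "eef_rot": TCP orientation; "contact_force": force on the tool from outside, world axes, zero at the start; "wrist_torque": the same for the moment, N m; "finger_gap": opening from 0.0 (shut) to 1.0 (fully open); "grasp_force": force on a finger pad.
Only numpy, scipy, OpenCV 4.12 (cv2) and the standard library are available. Lean on these libraries where they do the work, as an engineer would, in place of code of your own. Each camera call takes 0.05 s, during which the arm holds its last target. There are 200 camera calls.

## Working session

There is one attempt and no reset: what is moved stays moved. The work goes in short steps, each a Python script; the robot and the scene stay as the last script left them, time stands still between calls to the robot, and variables do not carry over. Pictures are saved under pics/ and viewed, at most 10 in all, crops included, and the job is handed in when it is done.

```bash
mkdir -p pics; ls
cat > h.py <<'E'
from cell import *
import numpy as np, cv2
def px2w(f,uv,z):
    T=np.array(f["cam_to_world"]); d=T[:3,:3]@np.array([(uv[0]-f["cx"])/f["fx"],(uv[1]-f["cy"])/f["fy"],1]); o=T[:3,3]
    return o+d*(z-o[2])/d[2]
def save(f,n): cv2.imwrite("pics/"+n,cv2.cvtColor(f["img"],cv2.COLOR_RGB2BGR))
E
python3 - <<'E'
from h import *
s=get_state(); print(s["clock"],s["position"],s["eef_rot"])
fs={c:grab_frame(c) for c in("top","scene")}
for c in fs: save(fs[c],c+"0.png")
Z=dict(port=.03,disc_center=.034,small_disc_center=.034,pivot=.03,keeper_post=.042,cover=0,socket_center=.019,spray_can_center=.085)
for c,f in fs.items():
    print(c,np.array(f["cam_to_world"])[:3,3].round(3))
    for n,z in Z.items():
        for r in tip_of(c,n)[:3]: print(n,round(r["score"],2),np.round(r["centre"],1),px2w(f,r["centre"],z).round(4))
E
```

```text
pics
0.0 [ 0.19505604 -0.51362375  0.23049426] [-3.08834764e+00 -5.66423015e-01  1.43337184e-04]
top [ 0.308 -0.076  1.135]
port 0.67 [218.4 198.8] [0.5281 0.0913 0.03  ]
disc_center 0.97 [322.5 252.1] [ 0.3915 -0.1608  0.034 ]
disc_center 0.91 [314.1 191.4] [ 0.5409 -0.1453  0.034 ]
disc_center 0.75 [261.  209.8] [ 0.4977 -0.014   0.034 ]
small_disc_center 0.67 [180.6 190. ] [0.5515 0.1846 0.034 ]
pivot 0.93 [225.3 176.1] [0.5854 0.0744 0.03  ]
keeper_post 0.57 [220.1 201.8] [0.5182 0.0853 0.042 ]
keeper_post 0.45 [246.5 166.8] [0.6049 0.0203 0.042 ]
keeper_post 0.41 [261.5 210.7] [ 0.494  -0.0157  0.042 ]
cover 0.73 [221.6 201.3] [0.5275 0.0877 0.    ]
socket_center 0.7 [131.3 175.4] [0.5953 0.3141 0.019 ]
spray_can_center 0.96 [463.6 164.1] [ 0.5882 -0.496   0.085 ]
scene [ 1.483 -0.38   0.788]
port 0.81 [335.2 225.8] [0.5166 0.0869 0.03  ]
disc_center 0.78 [237.7 220.2] [ 0.4227 -0.1639  0.034 ]
disc_center 0.76 [300.3 228.8] [ 0.5085 -0.0115  0.034 ]
disc_center 0.5 [257.2 252.4] [ 0.5738 -0.1486  0.034 ]
small_disc_center 0.44 [373.9 223.8] [0.5425 0.1904 0.034 ]
keeper_post 0.68 [108.9 262.7] [ 0.5223 -0.5013  0.042 ]
keeper_post 0.47 [326.  242.4] [0.5932 0.0285 0.042 ]
cover 0.64 [334.9 235.6] [0.5213 0.0866 0.    ]
socket_center 0.66 [419.5 232.2] [0.5946 0.3044 0.019 ]
spray_can_center 0.88 [112.1 263.3] [ 0.5819 -0.4875  0.085 ]
```

```bash
python3 -c "
import cv2
a=cv2.imread('pics/top0.png')[110:290,100:350]; cv2.imwrite('pics/topc.png',cv2.resize(a,(800,576),interpolation=2))"
```

```text
(no output)
```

View pics/topc.png

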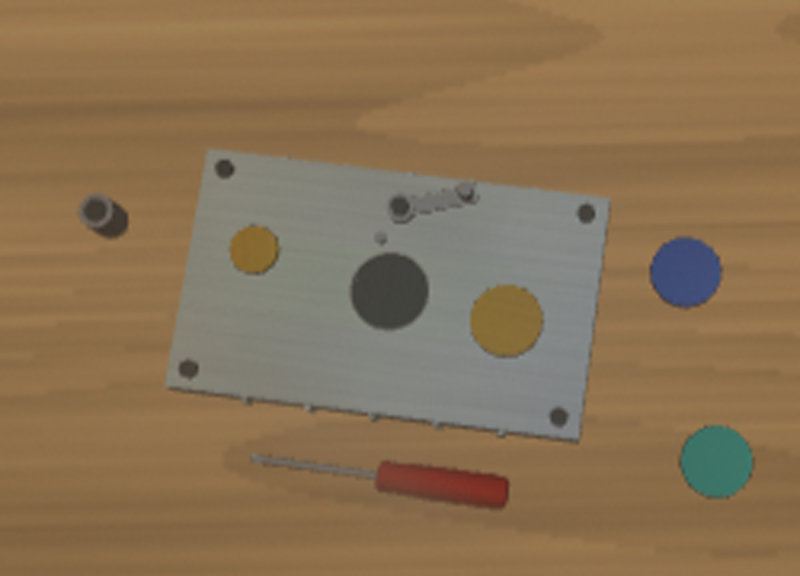

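View pics/scene0.png

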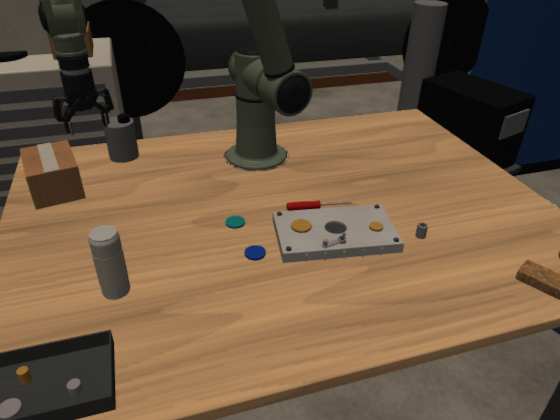

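Candidates for the disc in the top view, in full-image pixels:
- large brass disc at (258,210), on the cover
- small brass disc at (180,188), on the cover
- blue disc at (314,195), on the bench
- turquoise disc at (324,254), on the bench

I choose the large brass one on the cover, on the port's -y side. The port is at (222,201), and the keeper lies at about 1.9 rad. Next I go above it for a close look.

```bash
cat >> h.py <<'E'
from scipy.spatial.transform import Rotation as Ro
def down(xdir):
    x=np.array([np.cos(xdir),np.sin(xdir),0]); z=np.array([0,0,-1.]); return Ro.from_matrix(np.c_[x,np.cross(z,x),z]).as_rotvec()
def wpx(f,s,uv,z):
    T=np.array(f["T_tool_cam"]); p=(uv[0]-f["cx"])/f["fx"],(uv[1]-f["cy"])/f["fy"]; r=np.hypot(*p)
    d=np.array([np.sin(r)*p[0]/r,np.sin(r)*p[1]/r,np.cos(r)]); R=Ro.from_rotvec(s["eef_rot"]).as_matrix()
    o=R@T[:3,3]+s["position"]; d=R@T[:3,:3]@d
    return o+d*(z-o[2])/d[2]
def wlook(n):
    s=get_state(); f=grab_frame("wrist"); save(f,n); return s,f
E
python3 - <<'E'
from h import *
p=[.51,.035,.25]
for a in (np.pi/2-.14,-np.pi/2-.14):
    print(a,ik(p,down(a)))
a=min((np.pi/2-.14,-np.pi/2-.14),key=lambda a:abs(ik(p,down(a))[5]))
movep(p,down(a)); grab(20)
s,f=wlook("w1.png"); print(s["clock"],s["position"],np.round(f["T_tool_cam"],3),f["fx"],s["finger_gap"])
Z=dict(port=.03,disc_center=.034,small_disc_center=.034,pivot=.03,keeper_post=.042)
for n,z in Z.items():
    for r in tip_of("wrist",n)[:3]: print(n,round(r["score"],2),np.round(r["centre"],1),wpx(f,s,r["centre"],z).round(4))
E
```

```text
1.4307963267948964 [-7.59571701e-02  2.42045633e-01 -2.59461784e-01  1.06928891e+00
  4.44089210e-16  1.63483916e+00]
-1.7107963267948967 [-7.59571701e-02  2.42045633e-01 -2.59461784e-01  1.06928891e+00
 -4.44089210e-16 -1.50675350e+00]
4.1583 [0.510014   0.03501138 0.25001551] [[-0.001 -0.954 -0.301  0.076]
 [ 1.    -0.001 -0.001  0.   ]
 [ 0.    -0.301  0.954 -0.143]
 [ 0.     0.     0.     1.   ]] 325.19226210127806 0.0018252362156608868
port 0.69 [276.8 219.2] [0.5243 0.0865 0.03  ]
disc_center 0.92 [285.2 139.8] [ 0.5014 -0.0052  0.034 ]
disc_center 0.92 [358.1   3.8] [ 0.3991 -0.1509  0.034 ]
disc_center 0.7 [238.8  28. ] [ 0.5336 -0.1377  0.034 ]
pivot 0.64 [226.7 221.3] [0.5844 0.0809 0.03  ]
keeper_post 0.72 [205.7 183.7] [0.597  0.0292 0.042 ]
```

View pics/w1.png

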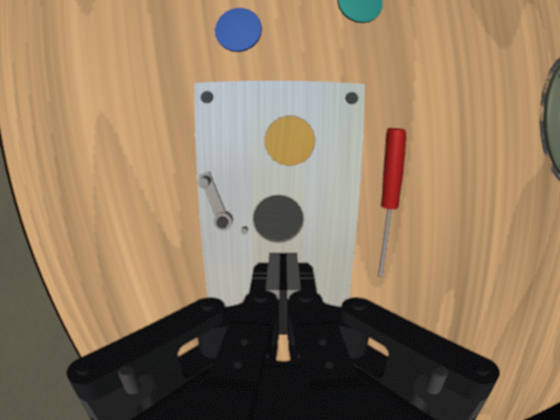

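The wrist view shows the large brass disc at (290,140), port at (278,218), boss at (223,221), post at (206,181), stop pin at (245,230) and bolt heads at (207,97) and (351,98). The fingers are shut at (285,270). Next I fit circles in world coordinates.

```bash
cat >> h.py <<'E'
def circ(f,s,mask,near,z):
    cs,_=cv2.findContours(mask.astype(np.uint8),cv2.RETR_EXTERNAL,cv2.CHAIN_APPROX_NONE)
    c=[c for c in cs if cv2.pointPolygonTest(c,tuple(map(float,near)),False)>=0][0][:,0]
    w=np.array([wpx(f,s,p,z)[:2] for p in c])
    A=np.c_[2*w,np.ones(len(w))]; x=np.linalg.lstsq(A,(w**2).sum(1),rcond=None)[0]
    return x[:2],np.sqrt(x[2]+x[:2]@x[:2])
def masks(f):
    h=cv2.cvtColor(f["img"],cv2.COLOR_RGB2HSV).astype(int)
    return (h[...,1]>120)&(h[...,0]>12)&(h[...,0]<32)&(h[...,2]>90),(h[...,2]<110)
E
python3 - <<'E'
from h import *
s,f=wlook("w2.png"); b,d=masks(f)
h=cv2.cvtColor(f["img"],cv2.COLOR_RGB2HSV); print([h[y,x] for x,y in((290,140),(278,218),(320,140),(278,180),(500,200))])
print("disc",circ(f,s,b,(290,140),.038)); P=circ(f,s,d,(278,215),.03); print("port",P)
for n,p,z in(("bolt",(207,97),.035),("bolt",(351,98),.035)):
    print(n,circ(f,s,d,p,z))
for n,p,z in(("boss",(223,220),.044),("post",(206,180),.052),("pin",(245,230),.038)): print(n,wpx(f,s,p,z).round(4))
E
```

```text
[array([ 20, 149, 182], dtype=uint8), array([30, 11, 67], dtype=uint8), array([ 86,   9, 189], dtype=uint8), array([ 42,  14, 186], dtype=uint8), array([ 16, 109, 197], dtype=uint8)]
disc (array([ 0.49693542, -0.0042007 ]), np.float64(0.025979551354470592))
port (array([0.52297725, 0.08610294]), np.float64(0.028719297932785118))
bolt (array([ 0.58009162, -0.06666826]), np.float64(0.005958261526596047))
bolt (array([ 0.42286293, -0.04290598]), np.float64(0.006061954972270698))
boss [0.5851 0.074  0.044 ]
post [0.593  0.0232 0.052 ]
pin [0.5629 0.0919 0.038 ]
```

```bash
cat >> h.py <<'E'
port=np.array([.523,.0861]); disc0=np.array([.4969,-.0042]); A=-.150; pivot=port+.065*np.array([np.cos(A),np.sin(A)])
E
python3 - <<'E'
from h import *
u=(port-disc0); L=np.hypot(*u); u/=L; rot=down(np.arctan2(-u[1],-u[0]))
at=lambda d,z:np.r_[port-u*(d+39),z]   # d: disc centre's distance before port when touched
movep(at(L+12,.09),rot); move_l(at(L+12,.033),.1)
print(get_state()["contact_force"])
print(move_l(at(28,.033),.05,until_force=15))
s,f=wlook("w3.png"); print(s["clock"],s["position"],s["contact_force"])
b,d=masks(f)
for r in silhouettes("wrist","disc_center")[:3]:
    c=r["centre"]; print(r["score"],c,wpx(f,s,c,.038))
E
```

```text
Traceback (most recent call last):
cell.MotionError: the arm cannot take that pose within its joint ranges
```

Run:
```python
from h import *
u=(port-disc0); L=np.hypot(*u); u/=L; a=np.arctan2(-u[1],-u[0])
print(get_state()["q"])
for d in (L+12,0):
  for z in (.25,.15,.09,.033):
    for da in (0,np.pi,np.pi/2,-np.pi/2):
      q=ik(np.r_[port-u*(d+39),z],down(a+da)); print(round(d,3),z,round(da,1),None if q is None else np.round(q,2))
```

```text
[-7.59422586e-02  2.42023353e-01 -2.59485490e-01  1.06927876e+00
  9.20448156e-07 -1.50673844e+00]
12.094 0.25 0 None
12.094 0.25 3.1 None
12.094 0.25 1.6 None
12.094 0.25 -1.6 None
12.094 0.15 0 None
12.094 0.15 3.1 None
12.094 0.15 1.6 None
12.094 0.15 -1.6 None
12.094 0.09 0 None
12.094 0.09 3.1 None
12.094 0.09 1.6 None
12.094 0.09 -1.6 None
12.094 0.033 0 None
12.094 0.033 3.1 None
12.094 0.033 1.6 None
12.094 0.033 -1.6 None
0 0.25 0 None
0 0.25 3.1 None
0 0.25 1.6 None
0 0.25 -1.6 None
0 0.15 0 None
0 0.15 3.1 None
0 0.15 1.6 None
0 0.15 -1.6 None
0 0.09 0 None
0 0.09 3.1 None
0 0.09 1.6 None
0 0.09 -1.6 None
0 0.033 0 None
0 0.033 3.1 None
0 0.033 1.6 None
0 0.033 -1.6 None
```

Units slip: I gave millimetres where metres were needed. Fixing that.

Run:
```python
from h import *
u=(port-disc0); L=np.hypot(*u); u/=L; rot=down(np.arctan2(-u[1],-u[0]))
at=lambda d,z:np.r_[port-u*(d+.039),z]   # d: disc centre's distance before port when touched
movep(at(L+.012,.09),rot); move_l(at(L+.012,.033),.1)
print(get_state()["contact_force"])
print(move_l(at(.028,.033),.05,until_force=15))
s,f=wlook("w3.png"); print(s["clock"],s["position"],s["contact_force"])
for r in silhouettes("wrist","disc_center")[:3]:
    c=r["centre"]; print(r["score"],c,wpx(f,s,c,.038))
```

```text
[ 0.30982518 -0.08484401 -0.09886231]
False
7.7 [0.50435279 0.02176034 0.03293067] [-0.75170894 -0.98362691  0.30201535]
0.83 [138.4, 12.7] [ 0.53139553 -0.11532035  0.038     ]
0.81 [278.9, 350.0] [0.52038253 0.07002487 0.038     ]
```

View pics/w3.png

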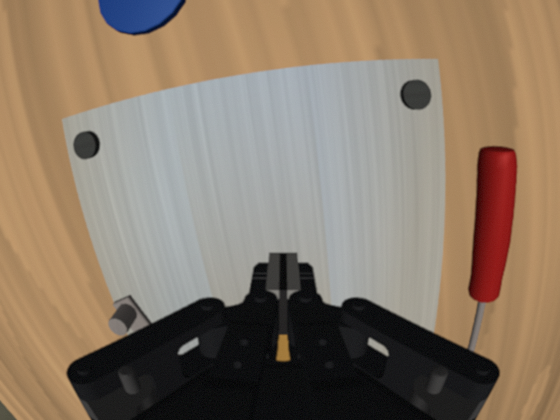

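The wrist view shows the fingers in front of the disc, so it is hidden. I check from the outside cameras.

```bash
cat >> h.py <<'E'
def duo(n):
    a=grab_frame("top"); b=grab_frame("scene")
    A_=cv2.resize(a["img"][150:250,160:290],(520,400),interpolation=2); B_=cv2.resize(b["img"][190:270,260:410],(750,400),interpolation=2)
    B_=B_[:,:]; im=np.hstack([A_,B_]); im=cv2.resize(im,(800,int(800*im.shape[0]/im.shape[1])))
    cv2.imwrite("pics/"+n,im[...,::-1]); return a,b
E
python3 - <<'E'
from h import *
a,b=duo("d1.png")
for c,f in(("top",a),("scene",b)):
    for r in tip_of(c,"disc_center")[:3]: print(c,r["score"],r["centre"],px2w(f,r["centre"],.034))
E
```

```text
top 0.81 [313.9, 192.7] [ 0.53761203 -0.14466262  0.034     ]
scene 0.72 [237.0, 218.5] [ 0.414177   -0.16389676  0.034     ]
scene 0.65 [325.1, 228.2] [0.52449594 0.05382073 0.034     ]
scene 0.63 [254.7, 253.6] [ 0.57663135 -0.15577044  0.034     ]
```

View pics/d1.png

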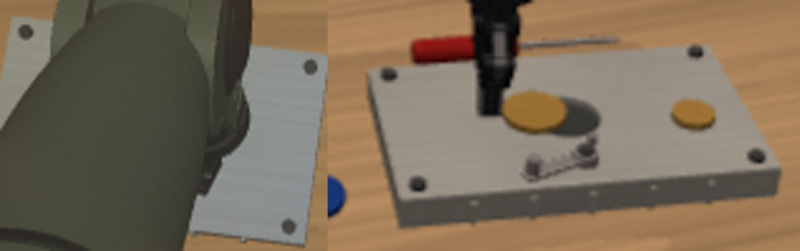

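In the scene view the disc leads the fingertips and partly covers the port, and it is on line. I push on.

Run:
```python
from h import *
u=(port-disc0); u/=np.hypot(*u)
at=lambda d,z:np.r_[port-u*(d+.039),z]
print(move_l(at(.001,.033),.04,until_force=15)); s=get_state(); print(s["position"]-at(.001,.033),s["contact_force"])
move_l(at(.02,.033),.1); move_l(at(.05,.12),.2)
a,b=duo("d2.png"); print(get_state()["clock"])
for r in tip_of("scene","disc_center")[:3]: print(r["score"],r["centre"],px2w(b,r["centre"],.03))
```

```text
False
[-5.02429710e-05  2.65983348e-04 -8.75285293e-05] [-1.17840466 -0.8342083  -0.08205338]
9.875
0.76 [333.9, 229.7] [0.53246342 0.07647837 0.03      ]
0.63 [238.2, 220.0] [ 0.41652609 -0.16118825  0.03      ]
0.62 [255.4, 255.6] [ 0.57996856 -0.1549004   0.03      ]
```

View pics/d2.png

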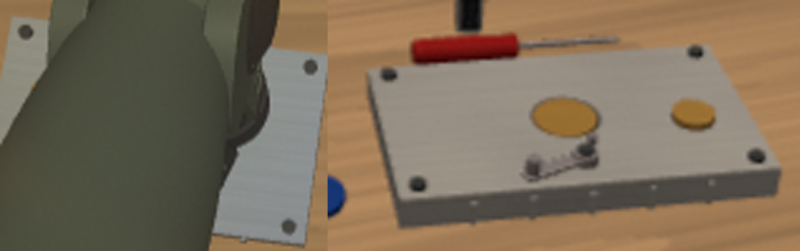

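The disc now lies in the port, flush in the scene view. I press it lightly to verify, then push the keeper round.

Run:
```python
from h import *
move_l(np.r_[port,.06],.2); print("press",move_l(np.r_[port,.028],.03,until_force=5),get_state()["position"],get_state()["contact_force"])
move_l(np.r_[port,.10],.2)
def P(th,gap,z):
    ph=A+np.pi+th; t=np.array([-np.sin(ph),np.cos(ph)]); return np.r_[pivot+.052*np.array([np.cos(ph),np.sin(ph)])+t*(.017+gap),z],down(np.arctan2(t[1],t[0]))
p,r=P(1.83,.012,.10); movep(p,r); p,r=P(1.83,.012,.041); print("down",move_l(p,.1,until_force=5))
for th in list(np.arange(1.75,.2,-.2))+[.1,0,-.1,-.15]:
    p,r=P(th,0,.041); hit=move_l(p,.05 if th>.2 else .03,rot=r,until_force=6)
    if hit: print("hit at",th,get_state()["contact_force"]); break
s=get_state(); print(s["clock"],s["position"],s["contact_force"])
p,r=P(th,.025,.041); move_l(p,.1); p[2]=.2; move_l(p,.2)
a,b=duo("d3.png"); s,f=wlook("w4.png"); print(s["clock"])
```

```text
press True [0.52264983 0.08610697 0.03005589] [-1.06596031  0.27886503  6.27088932]
down FalseTraceback (most recent call last):
  File "<stdin>", line 8, in <module>
cell.MotionError: the arm cannot follow that straight line within its joint ranges
```

Run:
```python
from h import *
s=get_state(); print(s["clock"],s["position"],np.round(s["q"],3),s["eef_rot"])
def P(th,gap,z):
    ph=A+np.pi+th; t=np.array([-np.sin(ph),np.cos(ph)]); return np.r_[pivot+.052*np.array([np.cos(ph),np.sin(ph)])+t*(.017+gap),z],down(np.arctan2(t[1],t[0]))
for th in list(np.arange(1.75,.2,-.2))+[0]:
    p,r=P(th,0,.041); print(round(th,2),p.round(3),np.round(ik(p,r),2),r.round(2))
```

```text
16.7583 [0.60610662 0.02494926 0.04158334] [-0.081  0.608 -0.269  0.693  0.     3.031] [-3.14106975e+00 -4.64416653e-02 -1.38318634e-03]
1.75 [0.606 0.025 0.041] [-0.08  0.61 -0.27  0.69  0.    3.03] [3.14 0.05 0.  ]
1.55 [0.595 0.022 0.041] [-0.09  0.59 -0.3   0.68  0.   -3.06] [ 3.13 -0.27  0.  ]
1.35 [0.584 0.022 0.041] [-0.09  0.58 -0.33  0.66  0.   -2.86] [ 3.09 -0.58  0.  ]
1.15 [0.573 0.023 0.041] [-0.09  0.56 -0.36  0.65 -0.   -2.66] [ 3.01 -0.88  0.  ]
0.95 [0.563 0.027 0.041] [-0.08  0.55 -0.39  0.63 -0.   -2.45] [ 2.91 -1.18  0.  ]
0.75 [0.554 0.033 0.041] [-0.07  0.53 -0.42  0.62  0.   -2.24] [ 2.78 -1.47  0.  ]
0.55 [0.546 0.04  0.041] [-0.06  0.52 -0.44  0.61 -0.   -2.03] [ 2.62 -1.74  0.  ]
0.35 [0.54  0.049 0.041] [-0.04  0.51 -0.45  0.61 -0.   -1.82] [ 2.43 -1.99  0.  ]
0 [0.533 0.067 0.041] [-0.01  0.51 -0.46  0.6   0.   -1.43] [ 2.05 -2.38 -0.  ]
```

The last joint wraps with this orientation. I use the half-turn-equivalent one instead.

Run:
```python
from h import *
def P(th,gap,z):
    ph=A+np.pi+th; t=np.array([-np.sin(ph),np.cos(ph)]); return np.r_[pivot+.052*np.array([np.cos(ph),np.sin(ph)])+t*(.017+gap),z],down(np.arctan2(-t[1],-t[0]))
p,_=P(1.83,.012,.041); move_l(p,.1); p[2]=.1; move_l(p,.15)
p,r=P(1.83,.012,.10); movep(p,r); p,r=P(1.83,.012,.041); print("down",move_l(p,.1,until_force=5))
for th in list(np.arange(1.75,.2,-.2))+[.1,0,-.1,-.15]:
    p,r=P(th,0,.041); hit=move_l(p,.05 if th>.2 else .03,rot=r,until_force=6)
    if hit: print("hit at",th,get_state()["contact_force"]); break
s=get_state(); print(s["clock"],s["position"],s["contact_force"])
p,r=P(th,.025,.041); move_l(p,.1); p[2]=.2; move_l(p,.2)
a,b=duo("d3.png"); s,f=wlook("w4.png"); print(s["clock"])
```

```text
down False
hit at -0.1 [ 0.71816987 -3.68348561  3.1285357 ]
25.2667 [0.5326122  0.06727107 0.04083823] [ 0.71816987 -3.68348561  3.1285357 ]
26.6583
```

View pics/d3.png

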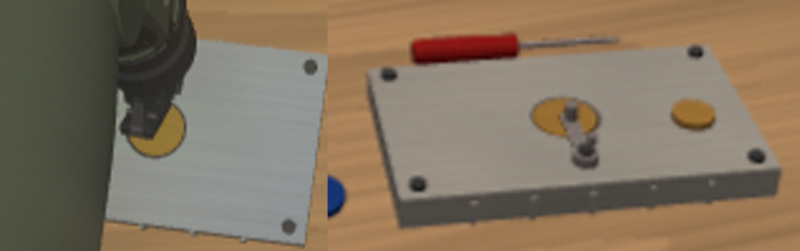

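View pics/w4.png

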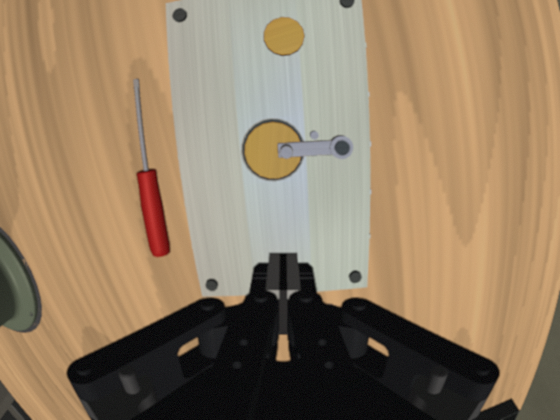

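The wrist view shows the keeper over the seated disc, with its post at (286,152), boss at (341,147) and pin at (314,134). The small disc is untouched at (284,36). I do one firmer confirming push against the stop, then hand in.

Run:
```python
from h import *
def P(th,gap,z):
    ph=A+np.pi+th; t=np.array([-np.sin(ph),np.cos(ph)]); return np.r_[pivot+.052*np.array([np.cos(ph),np.sin(ph)])+t*(.017+gap),z],down(np.arctan2(-t[1],-t[0]))
p,r=P(0,.02,.041); p[2]=.1; move_l(p,.2,rot=r); p[2]=.041; move_l(p,.1)
p,_=P(0,-.008,.041); hit=move_l(p,.02,until_force=10); s=get_state()
print(hit,s["position"],P(0,0,.041)[0],s["contact_force"])
p,_=P(0,.025,.041); move_l(p,.1); p[2]=.2; move_l(p,.2)
s,f=wlook("w5.png")
b=wpx(f,s,tip_of("wrist","pivot")[0]["centre"],.03); k=wpx(f,s,tip_of("wrist","keeper_post")[0]["centre"],.042)
d=(k-b)[:2]; print(b,k,np.hypot(*d),"theta",np.angle(np.exp(1j*(np.arctan2(d[1],d[0])-A-np.pi))),s["clock"])
cv2.imwrite("pics/w5c.png",cv2.resize(f["img"][100:220,200:380],(720,480),interpolation=2)[...,::-1])
```

```text
True [0.53315862 0.06710549 0.04074669] [0.53331358 0.0673482  0.041     ] [-0.0715231  -2.6593681   1.37704203]
[0.58481438 0.07687089 0.03      ] [0.53400763 0.08502219 0.042     ] 0.05145647769360667 theta -0.00908178786707614 30.4833
```

View pics/w5c.png

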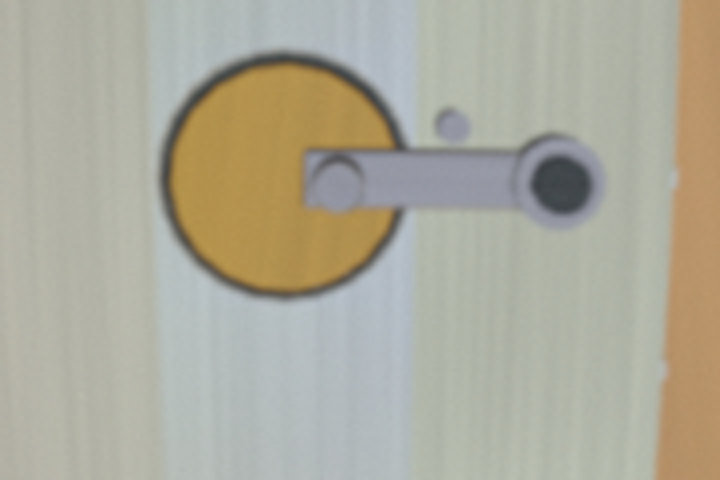

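The disc sits evenly in the port. The keeper, with its post at about (338,183) in the crop, stopped firmly at about 0 rad on both pushes, so it is at its stop.

```bash
python3 -c "
from h import *
print(sign_off())"
```

```text
the job is handed in; nothing more can be done
None
```

The larger brass disc lies flush in the port, the keeper is against its stop at about 0 rad, the hand is clear, and the job was handed in at about 31 s.

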